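# Set out the colour standards on the reading rail

### The job

Before the test sticks are read, line up the four pink-to-maroon colour standards on the reading rail in order of shade: the palest on the pad next to the blue end block, then darker pad by pad, the darkest farthest from the blue block. Each stands upright on the middle of its own pad, released. Do not tip any standard over, and leave the vial with its test stick, the bottle and the timer where they stand.

Things in the scene. Friction and masses are not known exactly. Their poses are not given: they have to be found in the camera images.
- pale_mid (a point): Colour standard, very pale pink, almost white: a solid moulded plastic cylinder standing upright on the bench, 36 mm in diameter, 56 mm tall, 50 to 100 g, with a narrow white band near its foot. Four such cylinders differ only in shade. This point is its centre, 28 mm above its underside; z is up.
- rose_mid (a point): Colour standard, rose pink: a solid moulded plastic cylinder standing upright on the bench, 36 mm in diameter, 56 mm tall, 50 to 100 g, with a narrow white band near its foot. Four such cylinders differ only in shade. This point is its centre, 28 mm above its underside; z is up.
- crimson_mid (a point): Colour standard, strong crimson: a solid moulded plastic cylinder standing upright on the bench, 36 mm in diameter, 56 mm tall, 50 to 100 g, with a narrow white band near its foot. Four such cylinders differ only in shade. This point is its centre, 28 mm above its underside; z is up.
- maroon_mid (a point): Colour standard, very dark maroon, almost black: a solid moulded plastic cylinder standing upright on the bench, 36 mm in diameter, 56 mm tall, 50 to 100 g, with a narrow white band near its foot. Four such cylinders differ only in shade. This point is its centre, 28 mm above its underside; z is up.
- pad1: One of four identical fixed pads in a row, 70 to 86 mm apart, on a flat aluminium rail (66 x 370 mm, 6 mm thick, fixed to the bench): a flat black disc, 52 mm across, white centre, no rim. Origin: disc centre on its underside, 6 mm above the bench; a standard stands on its top, 2 mm above the origin. y runs along the rail, x across. Pad names tell nothing about their order.
- pad2: One of four identical fixed pads in a row, 70 to 86 mm apart, on a flat aluminium rail (66 x 370 mm, 6 mm thick, fixed to the bench): a flat black disc, 52 mm across, white centre, no rim. Origin: disc centre on its underside, 6 mm above the bench; a standard stands on its top, 2 mm above the origin. y runs along the rail, x across. Pad names tell nothing about their order.
- pad3: One of four identical fixed pads in a row, 70 to 86 mm apart, on a flat aluminium rail (66 x 370 mm, 6 mm thick, fixed to the bench): a flat black disc, 52 mm across, white centre, no rim. Origin: disc centre on its underside, 6 mm above the bench; a standard stands on its top, 2 mm above the origin. y runs along the rail, x across. Pad names tell nothing about their order.
- pad4: One of four identical fixed pads in a row, 70 to 86 mm apart, on a flat aluminium rail (66 x 370 mm, 6 mm thick, fixed to the bench): a flat black disc, 52 mm across, white centre, no rim. Origin: disc centre on its underside, 6 mm above the bench; a standard stands on its top, 2 mm above the origin. y runs along the rail, x across. Pad names tell nothing about their order.
- blue_block: Blue end block fixed on one end of the rail, which end varies: 60 mm across the rail, 14 mm along it, 26 mm tall. Origin at the centre of its underside, 6 mm above the bench; y runs along the rail, x across it. 53 to 61 mm from the centre of the nearest pad. A grey block of the same shape stands at the other end.

How it is judged:
By the outcome, as a careful person would: the job done as asked, in the order asked, and still so for the second after the job is handed in, with the robot touching nothing.
It also fails if it takes over 99 s, if anything falls off the work surface, if the arm or the gripper's body presses on something with over 40 N, if the wrist force passes 120 N, or if a joint passes its speed limit or range.

### The arm

A 6-joint arm with a two-finger parallel gripper is mounted at the origin on the work surface. World frame = base frame: x ahead of the robot, y to its left, z up, the work surface at z = 0. Lengths are in m, angles in rad, forces in N, time in s.
With the tool pointing down it reaches from about 0.375 to 0.9 m from the base axis. Payload 3.1 kg.
Tool frame: the origin (TCP) lies midway between the tips of the shut fingers; the grasp point (between the pads) lies 19 mm behind it (pinch_z is the distance from the TCP to the grasp point, in m); y points along the fingers, z is the direction in which the jaws open and shut, and the axes are right-handed (so a half turn about y gives the same grasp; the last joint's range is limited). The gripper opens to 87 mm and grips with 3 to 60 N. Pads are 19 mm wide; open, the fingers measure 117 mm over their backs; the gripper's body (75 mm by 190 mm) begins 51 mm behind the grasp point.
Start: joints at [1.014, 0.527, 1.433, -0, 1.181, -0.178], TCP at [0.231, 0.581, 0.223] pointing down, gripper open.
Joint ranges: [-3.08, 3.08], [-0.75, 2.2], [0.22, 2.44], [-1.43, 4.57], [0, 2.65], [-2.85, 2.85]. Speed limits (rad/s): [2.79, 2.79, 3.14, 3.14, 3.14, 3.14].

### API

Orientations are given as a unit quaternion [x, y, z, w].
In Python, from rig import * gives the robot as it stands.
- The arm moves only by the tool drive_tool, never from a script. Its argument "plan" is a list of rows, each a list of 7 numbers: the shift along the tool's x, y, z in mm, then the turn, a rotation vector about the tool's x, y, z in degrees, then the finger opening in mm, from 0 to 87. A call has 1 to 10 rows; each row is the pose to reach, as a shift and turn from the pose commanded when the call began, along the tool's axes at that moment; what a row does not reach only later rows make up. A row lasts 1/10 s, in which the tool goes at most 50 mm and 8.59 degrees, less where a joint would pass 70% of its speed; a pose out of reach is approached as far as the arm can. A call with a gripper value outside its range is refused whole. The fingers move at their own pace and stop on an object; "newtons" is the grip in N (left out, the last holds). Time passes only in rows, so rows that repeat a pose let the fingers close. It gives the time, the measured TCP pose, the force and the opening at its end, in the units of the state.
- get_obs(): the state, without advancing time (a new reading comes with each control period).
- camera(name): name is "side" or "top"; returns the picture (480x640x3 uint8, blue, green, red); there is no depth.
- get_calibration(name): a dict with "fx", "fy", "cx", "cy" (pixels), "origin" and "rotation" of the camera in the world. Camera axes: x right, y down, z forward; pixel columns grow to the right and rows downward; lengths in m; the calibration is good to about 2 mm. A picture is of the moment at which its call begins. get_calibration takes no time and is no camera call.
- hand_in(): hands the job in, once; it reports no verdict.
Trained networks look in the newest picture that a camera, given by its name, has taken for a name from the list of things; names that differ only in an ending like _2 or _b are one class to them, and where a whole thing is asked for, a point or a joint stands for the part that bears it (a point fixed in the world has none). Each returns a list of dicts, best first, with "conf" (0 to 1); they miss things now and then, are a little off and sometimes report something else, mostly with a low value. They report only what shows in the picture. A call takes as long as a camera call.
- spot_in(camera, target): "location" ([column, row] in pixels, amid what is visible of it).
- mark_of(camera, target): "location" ([column, row] in pixels: a listed point, or the origin of a listed thing).
The state is a dict: "time": time; "q": joint angles; "joint_velocities": joint speeds; "joint_torque": joint torques, N m; "position": TCP position; "tool_rot": TCP orientation; "ft_force": force on the tool from outside, world axes, zero at the start; "moment": the same for the moment, N m; "grip_width": finger opening in m.
Only numpy, scipy, OpenCV 4.12 (cv2) and the standard library are available. Lean on these libraries where they do the work, as an engineer would, in place of code of your own. Each camera call takes 0.05 s, during which the arm holds its last target. There are 200 camera calls.

## Working session

There is one attempt and no reset: what is moved stays moved. The work goes in short steps, Python scripts to look and compute and a tool call to move; the robot and the scene stay as the last step left them, time stands still between calls to the robot, and variables do not carry over. Pictures are saved under pics/ and viewed, about 12 in all and at most 16, crops included, and the job is handed in when it is done.

Besides the shell and the picture viewer there is one more tool, called after ">>>" by a JSON object that holds its "fn" and its "kwargs". drive_tool: Moves the arm, as the interface text tells. Its arguments: {"type":"object","properties":{"plan":{"type":"array","items":{"type":"array","items":{"type":"number"}}},"newtons":{"type":"number"}},"required":["plan"]}

```bash
mkdir -p pics; python3 - <<'E'
from rig import *
import cv2
o=get_obs();print({k:o[k] for k in("time","q","position","tool_rot","grip_width")})
for c in("side","top"):
    im=camera(c);cv2.imwrite(f"pics/{c}0.png",im);print(c,get_calibration(c))
    for t in["pale_mid","rose_mid","crimson_mid","maroon_mid","pad1","blue_block"]:
        print(t,[(round(d["conf"],2),[round(v,1) for v in d["location"]]) for d in mark_of(c,t)])
print(get_obs()["time"])
E
```

```text
{'time': 0.0, 'q': array([ 1.01449962e+00,  5.28432754e-01,  1.43391249e+00, -2.91957700e-05,
        1.18135347e+00, -1.78491680e-01]), 'position': array([0.2301366 , 0.58030579, 0.2215889 ]), 'tool_rot': array([ 0.69522669, -0.13303586,  0.13251877, -0.69383001]), 'grip_width': 0.08729569571706641}
side {'fx': 593.1998567680419, 'fy': 593.1998567680419, 'cx': 319.20656693171395, 'cy': 236.95117558381403, 'origin': array([ 0.01724118, -0.62177037,  0.69468216]), 'rotation': array([ 0.83454949, -0.31680546,  0.15257826, -0.42412419])}
pale_mid [(0.78, [185.2, 203.8]), (0.23, [396.9, 296.2])]
rose_mid [(0.69, [421.1, 411.4]), (0.37, [366.6, 283.1])]
crimson_mid [(0.62, [300.9, 307.2]), (0.3, [363.4, 279.9])]
maroon_mid [(0.67, [224.6, 248.4])]
pad1 [(0.8, [398.4, 297.6]), (0.74, [305.2, 237.2]), (0.72, [330.4, 254.6]), (0.71, [365.7, 278.7])]
blue_block [(0.84, [426.6, 315.3])]
top {'fx': 538.5427057871378, 'fy': 538.5427057871378, 'cx': 318.3168322275827, 'cy': 234.7978064476084, 'origin': array([3.60293709e-01, 4.58769771e-04, 9.10309556e-01]), 'rotation': array([ 0.70676846, -0.70036786,  0.07052896, -0.07063197])}
pale_mid [(0.74, [118.0, 273.7])]
rose_mid [(0.88, [519.8, 294.0])]
crimson_mid [(0.65, [364.4, 293.8])]
maroon_mid [(0.89, [231.4, 286.5])]
pad1 [(0.92, [355.8, 202.9]), (0.78, [308.1, 202.4]), (0.68, [261.1, 208.5]), (0.6, [402.5, 203.9])]
blue_block [(0.68, [431.1, 200.9])]
0.7
```

View pics/side0.png

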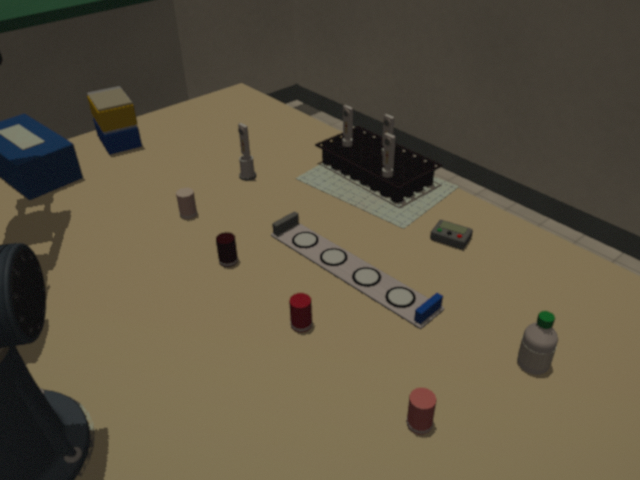

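View pics/top0.png

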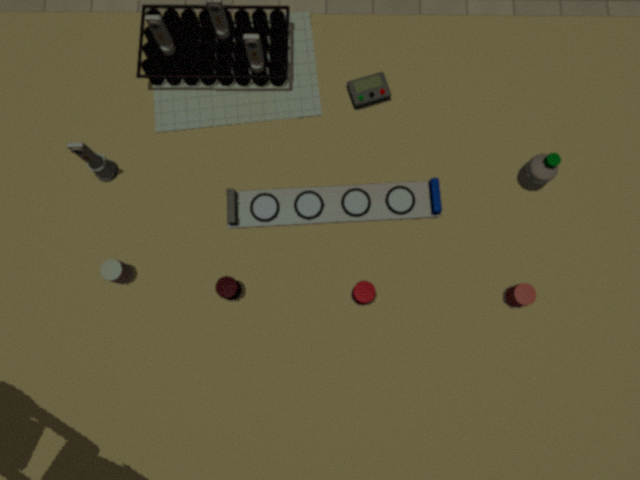

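```bash
cat > h.py <<'E'
from rig import *
import numpy as np, cv2
from scipy.spatial.transform import Rotation as R
from scipy.optimize import least_squares
def ray(c,uv):
    k=get_calibration(c);d=np.array([(uv[0]-k["cx"])/k["fx"],(uv[1]-k["cy"])/k["fy"],1])
    return np.array(k["origin"]),R.from_quat(k["rotation"]).apply(d)
def at(c,uv,z):
    o,d=ray(c,uv);return (o+d*(z-o[2])/d[2])[:2]
def move(p,tgt,yawlike=None):
    o=get_obs();return R.from_quat(o["tool_rot"]).inv().apply(np.array(tgt)-o["position"])*1000
E
python3 - <<'E'
from h import *
o=get_obs();print(R.from_quat(o["tool_rot"]).as_matrix().round(3))
S=dict(pale=[185.2,203.8],rose=[421.1,411.4],crim=[300.9,307.2],maro=[224.6,248.4]);T=dict(pale=[118,273.7],rose=[519.8,294],crim=[364.4,293.8],maro=[231.4,286.5])
for n in S: print(n,at("side",S[n],.028).round(4),at("top",T[n],.028).round(4))
for a in [[398.4,297.6],[365.7,278.7],[330.4,254.6],[305.2,237.2]]:print("pad s",at("side",a,.006).round(4))
for a in [[402.5,203.9],[355.8,202.9],[308.1,202.4],[261.1,208.5]]:print("pad t",at("top",a,.006).round(4))
print("blue",at("side",[426.6,315.3],.006),at("top",[431.1,200.9],.006))
E
```

```text
[[ 0.929  0.     0.369]
 [-0.369  0.     0.929]
 [-0.    -1.     0.   ]]
pale [0.4763 0.3369] [0.4707 0.3307]
rose [ 0.4458 -0.3264] [ 0.4433 -0.329 ]
crim [ 0.4558 -0.0607] [ 0.4414 -0.0748]
maro [0.4518 0.1556] [0.4513 0.1431]
pad s [ 0.6096 -0.1357]
pad s [ 0.6032 -0.0628]
pad s [0.6032 0.0311]
pad s [0.6036 0.1051]
pad t [ 0.5996 -0.144 ]
pad t [ 0.6006 -0.0631]
pad t [0.6007 0.0197]
pad t [0.5891 0.1008]
blue [ 0.61223417 -0.19628255] [ 0.60539836 -0.19378669]
```

Side view: rail with the blue block at the right end (427,313) and the grey one at the left. Pale is at (187,203), maroon (227,249), crimson (301,311) and rose (421,408). The top view agrees: pale (112,271), maroon (228,288), crimson (364,292), rose (522,294), with the blue block at (436,196). The network marks are a few pixels off, so I'll refine the positions with model overlays.

```bash
cat >> h.py <<'E'
def proj(c,P):
    k=get_calibration(c);Q=R.from_quat(k["rotation"]).inv().apply(np.atleast_2d(P)-k["origin"])
    return np.c_[Q[:,0]/Q[:,2]*k["fx"]+k["cx"],Q[:,1]/Q[:,2]*k["fy"]+k["cy"]]
A=np.linspace(0,2*np.pi,60)
def circ(x,y,z,r): return np.c_[x+r*np.cos(A),y+r*np.sin(A),0*A+z]
def mosaic(ims,xyz0,name,h=.056,r=.018):
    rows=[]
    for c,im in ims.items():
        row=[]
        for x,y,z in xyz0:
            ctr=proj(c,[x,y,z+h/2])[0].round().astype(int);s=25
            u,v=ctr-s; big=cv2.resize(im[v:v+2*s,u:u+2*s],None,fx=4,fy=4,interpolation=cv2.INTER_CUBIC)
            big=cv2.convertScaleAbs(big,alpha=1.6)
            for zz in {z,z+h}: cv2.polylines(big,[((proj(c,circ(x,y,zz,r))-[u,v]+.5)*4).round().astype(int)],True,(0,255,0),1)
            row.append(big)
        rows.append(np.hstack(row))
    cv2.imwrite(name,np.vstack(rows))
E
python3 - <<'E'
from h import *
ims={c:cv2.imread(f"pics/{c}0.png") for c in("side","top")}
mosaic(ims,[(.4735,.334,0),(.4445,-.3275,0),(.449,-.068,0),(.4515,.15,0)],"pics/m1.png")
# pads: bright-centre segmentation
for c,P in dict(side=[[398.4,297.6],[365.7,278.7],[330.4,254.6],[305.2,237.2]],top=[[402.5,203.9],[355.8,202.9],[308.1,202.4],[261.1,208.5]]).items():
    g=cv2.cvtColor(ims[c],cv2.COLOR_BGR2GRAY)
    for u,v in P:
        u0,v0=int(u)-22,int(v)-22
        w=g[v0:v0+44,u0:u0+44]
        w=cv2.resize(w,None,fx=4,fy=4,interpolation=cv2.INTER_CUBIC)
        t,b=cv2.threshold(w,0,255,cv2.THRESH_BINARY_INV+cv2.THRESH_OTSU)
        cs,_=cv2.findContours(b,cv2.RETR_EXTERNAL,cv2.CHAIN_APPROX_NONE)
        for k in cs:
            if len(k)>120:
                (a,e),ax,_=cv2.fitEllipse(k)
                if 50<max(ax)<160: print(c,at(c,[u0+(a-1.5)/4,v0+(e-1.5)/4],.008).round(4),np.round(ax,0)/4)
E
```

```text
side [ 0.6019 -0.1841] [ 5.75 14.  ]
side [ 0.6113 -0.1378] [21.5  30.75]
side [ 0.6063 -0.0608] [20.25 29.75]
side [0.601 0.021] [18.5  28.25]
side [0.6037 0.0914] [14.75 15.75]
side [0.5961 0.0974] [16.75 27.  ]
side [0.6107 0.1624] [14.5  21.25]
top [ 0.6064 -0.1393] [29. 30.]
top [ 0.6015 -0.0626] [29.25 30.  ]
top [0.5962 0.0189] [29.25 30.  ]
top [0.5912 0.0949] [29.25 29.75]
```

View pics/m1.png

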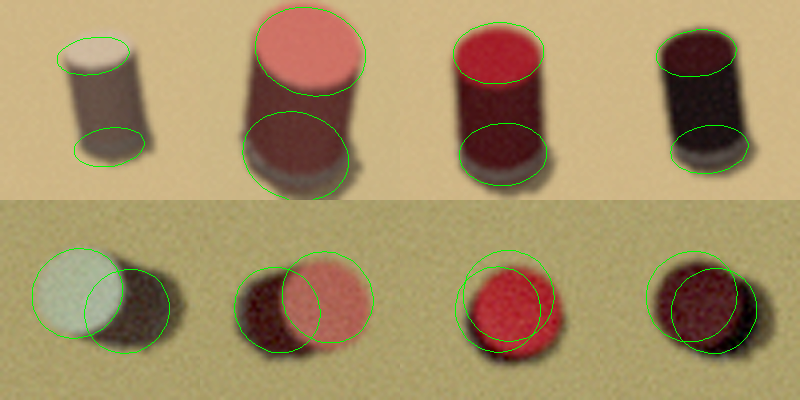

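Overlay: the top view matches for pale and rose, is about 4 px off for crimson and 2 px for maroon. I'll read the top-face centres off the crop, solve for them, and check.

```bash
python3 - <<'E'
from h import *
g=[(.4735,.334,0),(.4445,-.3275,0),(.449,-.068,0),(.4515,.15,0)]
F=dict(side=[(98,53),(109,48),(98,54),(97,53)],top=[(80,92),(128,102),(116,112),(97,102)])
est=[]
for i,p in enumerate(g):
    e=[]
    for c in F:
        o=proj(c,[p[0],p[1],.028])[0].round().astype(int)-25
        e.append(at(c,o+np.array(F[c][i])/4-.5,.056))
    print(np.round(e,4)); est.append((*np.mean(e,0),0))
ims={c:cv2.imread(f"pics/{c}0.png") for c in("side","top")}
mosaic(ims,est,"pics/m2.png")
mosaic(ims,[(.608,-.1385,.008),(.603,-.062,.008),(.5985,.02,.008),(.5935,.096,.008)],"pics/m3.png",h=0,r=.026)
cv2.imwrite("pics/m23.png",cv2.resize(np.vstack([cv2.imread("pics/m2.png"),cv2.imread("pics/m3.png")]),(600,600)))
print(np.round(est,4))
E
```

```text
[[0.4766 0.3341]
 [0.4738 0.3328]]
[[ 0.445  -0.3267]
 [ 0.4424 -0.3277]]
[[ 0.4484 -0.0687]
 [ 0.4424 -0.0711]]
[[0.4516 0.1494]
 [0.4491 0.1476]]
[[ 0.4752  0.3334  0.    ]
 [ 0.4437 -0.3272  0.    ]
 [ 0.4454 -0.0699  0.    ]
 [ 0.4504  0.1485  0.    ]]
```

View pics/m23.png

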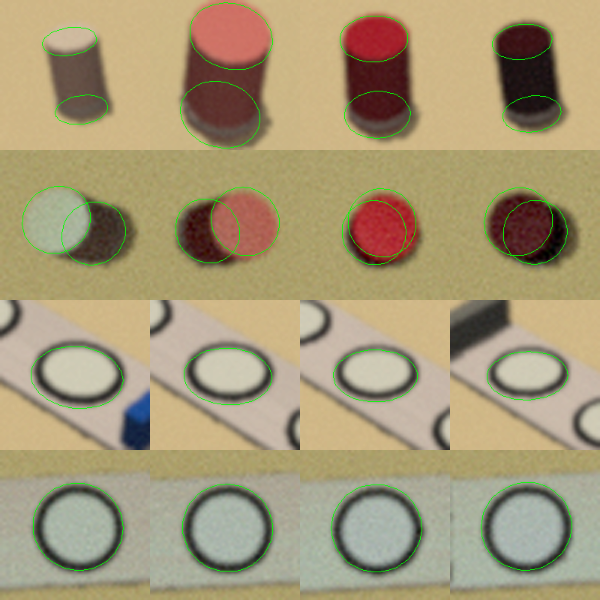

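Both sets of outlines agree to about 2 mm. First move: go above pale, squaring the jaws to the world y axis.

>>> {"fn": "drive_tool", "kwargs": {"plan": [[318,70,-139,0,-21.6,0,80],[318,70,-139,0,-21.6,0,80],[318,70,-139,0,-21.6,0,80],[318,70,-139,0,-21.6,0,80],[318,70,-139,0,-21.6,0,80],[318,70,-139,0,-21.6,0,80],[318,70,-139,0,-21.6,0,80],[318,70,-139,0,-21.6,0,80],[318,70,-139,0,-21.6,0,80],[318,70,-139,0,-21.6,0,80]], "newtons": 15}}

```text
time: 1.7
position: [0.4741, 0.3349, 0.1527]
tool_rot: [-0.707, 0.001, -0.0, 0.707]
ft_force: [-0.9, 0.5, 0.4]
grip_width: 0.0799
```

>>> {"fn": "drive_tool", "kwargs": {"plan": [[1,45,-1,0,0,0,80],[1,90,-1,0,0,0,80],[1,120,-1,0,0,0,80],[1,134,-1,0,0,0,80],[1,134,-1,0,0,0,80],[1,134,-1,0,0,0,30],[1,134,-1,0,0,0,30],[1,134,-1,0,0,0,30],[1,134,-1,0,0,0,30],[1,134,-1,0,0,0,30]]}}

```text
time: 2.7
position: [0.4762, 0.3335, 0.0193]
tool_rot: [-0.707, -0.0, -0.001, 0.707]
ft_force: [-0.0, -0.8, 0.0]
grip_width: 0.0477
```

>>> {"fn": "drive_tool", "kwargs": {"plan": [[0,0,0,0,0,0,30],[0,0,0,0,0,0,30],[0,0,0,0,0,0,30],[0,0,0,0,0,0,30]]}}

```text
time: 3.1
position: [0.476, 0.3334, 0.0188]
tool_rot: [-0.707, 0.0, -0.0, 0.707]
ft_force: [0.3, -1.2, 3.2]
grip_width: 0.0358
```

>>> {"fn": "drive_tool", "kwargs": {"plan": [[0,-40,0,0,0,0,30],[0,-80,0,0,0,0,30],[12,-100,-30,0,0,0,30],[24,-100,-73,0,0,0,30],[36,-100,-116,0,0,0,30],[48,-100,-159,0,0,0,30],[60,-100,-202,0,0,0,30],[72,-100,-245,0,0,0,30],[84,-100,-288,0,0,0,30],[96,-100,-331,0,0,0,30]]}}

```text
time: 4.1
position: [0.5714, 0.0005, 0.1182]
tool_rot: [-0.707, 0.001, -0.0, 0.707]
ft_force: [1.4, 0.1, -0.5]
grip_width: 0.0355
```

>>> {"fn": "drive_tool", "kwargs": {"plan": [[13,0,-45,0,0,0,30],[26,0,-90,0,0,0,30],[37,0,-125,0,0,0,30],[37,15,-139,0,0,0,30],[37,50,-139,0,0,0,30],[37,75,-139,0,0,0,30],[37,82,-139,0,0,0,30],[37,86,-139,0,0,0,30],[37,86,-139,0,0,0,30]]}}

```text
time: 5.0
position: [0.6084, -0.1361, 0.0325]
tool_rot: [-0.707, 0.0, 0.0, 0.707]
ft_force: [0.1, -0.3, -0.7]
grip_width: 0.0353
```

```bash
python3 - <<'E'
from h import *
ims={c:camera(c) for c in("side","top")}
o=get_obs();print(o["position"],o["time"])
mosaic(ims,[(.608,-.1385,.0135)],"pics/a.png")
mosaic(ims,[(.608,-.1385,.008)],"pics/b.png",h=0,r=.026)
cv2.imwrite("pics/ab.png",np.hstack([cv2.imread("pics/a.png"),cv2.imread("pics/b.png")]))
for c in ims: cv2.imwrite(f"pics/{c}1.png",ims[c])
E
```

```text
[ 0.60930825 -0.13655989  0.03368788] 5.1
```

View pics/ab.png

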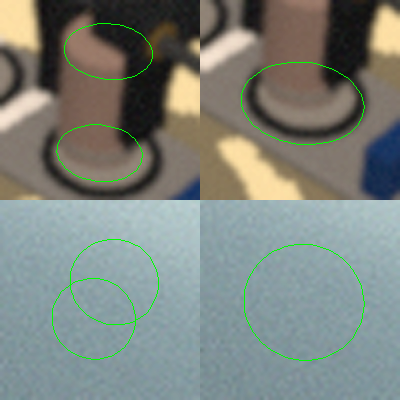

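The side view shows pale hanging over its pad about 1–2 px towards +y, while the gripper hides it from the top camera. The TCP reading says the same (2 mm short in y). I'll correct, lower and release.

>>> {"fn": "drive_tool", "kwargs": {"plan": [[0,0,-2,0,0,0,30],[0,3,-2,0,0,0,30],[0,6,-2,0,0,0,30],[0,6,-2,0,0,0,30],[0,6,-2,0,0,0,30]]}}

```text
time: 5.6
position: [0.6088, -0.1389, 0.0268]
tool_rot: [0.707, 0.0, 0.001, -0.707]
ft_force: [-0.2, 0.2, 0.6]
grip_width: 0.0356
```

>>> {"fn": "drive_tool", "kwargs": {"plan": [[0,0,0,0,0,0,56],[0,0,0,0,0,0,56],[0,0,0,0,0,0,56],[0,0,0,0,0,0,56],[0,-20,0,0,0,0,56],[0,-60,0,0,0,0,56],[0,-100,0,0,0,0,80],[-30,-100,-30,0,0,0,80],[-64,-100,-64,0,0,0,80],[-96,-100,-98,0,0,0,80]]}}

```text
time: 6.6
position: [0.5114, -0.237, 0.1271]
tool_rot: [0.707, 0.001, -0.0, -0.707]
ft_force: [-0.1, -0.2, -0.2]
grip_width: 0.0771
```

```bash
python3 - <<'E'
from h import *
ims={c:camera(c) for c in("side","top")}
mosaic(ims,[(.608,-.1385,.008)],"pics/a2.png")
for c in ims: cv2.imwrite(f"pics/{c}2.png",ims[c])
E
```

```text
(no output)
```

View pics/a2.png

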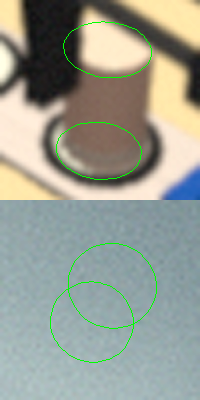

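>>> {"fn": "drive_tool", "kwargs": {"plan": [[-34,0,-35,0,0,0,82],[-67,0,-68,0,0,0,82],[-67,20,-90,0,0,0,82],[-67,65,-90,0,0,0,82],[-67,95,-90,0,0,0,82],[-67,108,-90,0,0,0,82],[-67,108,-90,0,0,0,82],[-67,108,-90,0,0,0,30],[-67,108,-90,0,0,0,30],[-67,108,-90,0,0,0,30]]}}

```text
time: 7.7
position: [0.4462, -0.3272, 0.0201]
tool_rot: [0.708, 0.001, 0.001, -0.706]
ft_force: [0.3, 0.3, 0.4]
grip_width: 0.0657
```

Pale stands upright on its pad; I'll check it again later without the gripper in view. Next, close on rose.

>>> {"fn": "drive_tool", "kwargs": {"plan": [[0,0,0,0,0,0,30],[0,0,0,0,0,0,30],[0,0,0,0,0,0,30],[0,0,0,0,0,0,30],[0,0,0,0,0,0,30],[0,0,0,0,0,0,30]]}}

```text
time: 8.3
position: [0.4453, -0.3266, 0.0187]
tool_rot: [0.707, -0.0, 0.0, -0.707]
ft_force: [-1.0, 0.2, 2.1]
grip_width: 0.0357
```

```bash
python3 - <<'E'
from h import *
import time
for _ in range(3):
    camera("top");o=get_obs();print(o["position"].round(4),o["grip_width"],o["ft_force"].round(1))
E
```

```text
[ 0.4453 -0.3266  0.0187] 0.03519103055594024 [-0.5  1.2  2.7]
[ 0.4453 -0.3266  0.0187] 0.03564440228593264 [-0.   0.4  2.5]
[ 0.4453 -0.3266  0.0187] 0.03576108481140452 [-0.7  0.6  3. ]
```

>>> {"fn": "drive_tool", "kwargs": {"plan": [[0,-40,0,0,0,0,30],[0,-80,0,0,0,0,30],[12,-100,20,0,0,0,30],[35,-100,58,0,0,0,30],[58,-100,96,0,0,0,30],[81,-100,134,0,0,0,30],[104,-100,172,0,0,0,30],[127,-100,210,0,0,0,30],[147,-100,244,0,0,0,30],[159,-100,265,0,0,0,30]]}}

```text
time: 9.45
position: [0.6054, -0.0587, 0.1181]
tool_rot: [-0.707, -0.001, 0.001, 0.707]
ft_force: [0.4, -0.9, -0.1]
grip_width: 0.0356
```

>>> {"fn": "drive_tool", "kwargs": {"plan": [[0,0,0,0,0,0,30],[0,40,0,0,0,0,30],[0,70,0,0,0,0,30],[0,85,0,0,0,0,30],[0,85,0,0,0,0,30],[0,85,0,0,0,0,30]]}}

```text
time: 10.05
position: [0.6047, -0.0624, 0.0339]
tool_rot: [0.707, -0.0, 0.001, -0.707]
ft_force: [0.5, -0.7, -0.5]
grip_width: 0.0353
```

>>> {"fn": "drive_tool", "kwargs": {"plan": [[0,4,0,0,0,0,30],[0,7,0,0,0,0,30],[0,7,0,0,0,0,30],[0,7,0,0,0,0,30]]}}

```text
time: 10.45
position: [0.6047, -0.0618, 0.027]
tool_rot: [0.707, -0.0, 0.001, -0.707]
ft_force: [0.2, -0.8, -1.0]
grip_width: 0.0357
```

>>> {"fn": "drive_tool", "kwargs": {"plan": [[0,0,0,0,0,0,56],[0,0,0,0,0,0,56],[0,0,0,0,0,0,56],[0,0,0,0,0,0,56],[0,-20,0,0,0,0,56],[0,-60,0,0,0,0,56],[0,-100,0,0,0,0,56],[-48,-100,-2,0,0,0,80],[-96,-100,-4,0,0,0,80],[-144,-100,-7,0,0,0,80]]}}

```text
time: 11.45
position: [0.4592, -0.0684, 0.1271]
tool_rot: [0.707, 0.001, 0.0, -0.707]
ft_force: [-0.3, -1.0, -0.5]
grip_width: 0.0726
```

>>> {"fn": "drive_tool", "kwargs": {"plan": [[-14,0,-1,0,0,0,82],[-14,40,-1,0,0,0,82],[-14,80,-1,0,0,0,82],[-14,108,-1,0,0,0,82],[-14,108,-1,0,0,0,82],[-14,108,-1,0,0,0,30],[-14,108,-1,0,0,0,30],[-14,108,-1,0,0,0,30],[-14,108,-1,0,0,0,30],[-14,108,-1,0,0,0,30]]}}

```text
time: 12.45
position: [0.447, -0.0697, 0.0194]
tool_rot: [0.707, 0.0, 0.001, -0.707]
ft_force: [0.5, -0.7, -0.6]
grip_width: 0.05
```

>>> {"fn": "drive_tool", "kwargs": {"plan": [[0,0,0,0,0,0,30],[0,0,0,0,0,0,30],[0,0,0,0,0,0,30],[0,0,0,0,0,0,30],[0,0,0,0,0,0,30]]}}

```text
time: 12.95
position: [0.4467, -0.0697, 0.0188]
tool_rot: [0.707, -0.0, 0.0, -0.707]
ft_force: [-0.1, -0.1, 5.4]
grip_width: 0.0353
```

>>> {"fn": "drive_tool", "kwargs": {"plan": [[0,-40,0,0,0,0,30],[0,-80,0,0,0,0,30],[20,-100,12,0,0,0,30],[58,-100,34,0,0,0,30],[96,-100,56,0,0,0,30],[134,-100,78,0,0,0,30],[153,-100,90,0,0,0,30],[153,-70,90,0,0,0,30],[153,-30,90,0,0,0,30],[153,-15,90,0,0,0,30]]}}

```text
time: 13.95
position: [0.5964, 0.0211, 0.0298]
tool_rot: [-0.707, 0.003, 0.003, 0.708]
ft_force: [-0.9, -0.6, -0.6]
grip_width: 0.0358
```

>>> {"fn": "drive_tool", "kwargs": {"plan": [[0,0,0,0,0,0,30],[0,0,0,0,0,0,30],[0,0,0,0,0,0,30]]}}

```text
time: 14.25
position: [0.6008, 0.02, 0.0351]
tool_rot: [0.707, 0.001, 0.001, -0.707]
ft_force: [1.0, -0.0, -1.0]
grip_width: 0.0355
```

>>> {"fn": "drive_tool", "kwargs": {"plan": [[-1,4,0,0,0,0,30],[-1,7,0,0,0,0,30],[-1,7,0,0,0,0,30],[-1,7,0,0,0,0,30]]}}

```text
time: 14.65
position: [0.5987, 0.0202, 0.0269]
tool_rot: [0.707, -0.0, 0.0, -0.707]
ft_force: [-0.7, -0.4, 0.7]
grip_width: 0.0355
```

>>> {"fn": "drive_tool", "kwargs": {"plan": [[0,0,0,0,0,0,56],[0,0,0,0,0,0,56],[0,0,0,0,0,0,56],[0,0,0,0,0,0,56],[0,-20,0,0,0,0,56],[0,-60,0,0,0,0,56],[0,-100,0,0,0,0,56],[-35,-100,30,0,0,0,80],[-70,-100,60,0,0,0,80],[-105,-100,91,0,0,0,80]]}}

```text
time: 15.65
position: [0.4927, 0.112, 0.1271]
tool_rot: [-0.707, 0.0, -0.001, 0.707]
ft_force: [0.4, 1.4, -0.2]
grip_width: 0.0724
```

>>> {"fn": "drive_tool", "kwargs": {"plan": [[-35,0,31,0,0,0,82],[-42,0,37,0,0,0,82],[-42,40,37,0,0,0,82],[-42,80,37,0,0,0,82],[-42,108,37,0,0,0,82],[-42,108,37,0,0,0,82],[-42,108,37,0,0,0,30],[-42,108,37,0,0,0,30],[-42,108,37,0,0,0,30],[-42,108,37,0,0,0,30]]}}

```text
time: 16.65
position: [0.4526, 0.1485, 0.0198]
tool_rot: [-0.707, -0.001, -0.001, 0.707]
ft_force: [-0.8, 0.2, 0.1]
grip_width: 0.0575
```

>>> {"fn": "drive_tool", "kwargs": {"plan": [[0,0,0,0,0,0,30],[0,0,0,0,0,0,30],[0,0,0,0,0,0,30],[0,0,0,0,0,0,30],[0,0,0,0,0,0,30],[0,0,0,0,0,0,30]]}}

```text
time: 17.25
position: [0.4518, 0.1484, 0.0188]
tool_rot: [-0.707, 0.0, -0.0, 0.707]
ft_force: [-0.8, 0.6, 6.0]
grip_width: 0.0358
```

>>> {"fn": "drive_tool", "kwargs": {"plan": [[0,-40,0,0,0,0,30],[0,-80,0,0,0,0,30],[25,-100,-9,0,0,0,30],[68,-100,-25,0,0,0,30],[111,-100,-40,0,0,0,30],[143,-100,-52,0,0,0,30],[143,-100,-52,0,0,0,30],[143,-60,-52,0,0,0,30],[143,-30,-52,0,0,0,30],[143,-15,-52,0,0,0,30]]}}

```text
time: 18.25
position: [0.5913, 0.0966, 0.0304]
tool_rot: [-0.707, 0.003, 0.002, 0.707]
ft_force: [-0.8, 1.1, -1.0]
grip_width: 0.0356
```

>>> {"fn": "drive_tool", "kwargs": {"plan": [[0,0,0,0,0,0,30],[0,0,0,0,0,0,30],[0,4,0,0,0,0,30],[0,7,0,0,0,0,30],[0,7,0,0,0,0,30],[0,7,0,0,0,0,30]]}}

```text
time: 18.85
position: [0.5949, 0.0963, 0.0271]
tool_rot: [0.707, 0.0, 0.001, -0.707]
ft_force: [0.2, 0.6, -0.5]
grip_width: 0.0356
```

>>> {"fn": "drive_tool", "kwargs": {"plan": [[0,0,0,0,0,0,56],[0,0,0,0,0,0,56],[0,0,0,0,0,0,56],[0,0,0,0,0,0,56],[0,-20,0,0,0,0,56],[0,-60,0,0,0,0,56],[0,-100,0,0,0,0,56],[-30,-120,30,0,0,0,80],[-60,-120,65,0,0,0,80],[-90,-120,100,0,0,0,80]]}}

```text
time: 19.85
position: [0.5045, 0.1971, 0.1478]
tool_rot: [-0.707, -0.0, -0.002, 0.707]
ft_force: [0.7, 0.2, -0.2]
grip_width: 0.0725
```

>>> {"fn": "drive_tool", "kwargs": {"plan": [[-35,0,35,0,0,0,80],[-70,0,70,0,0,0,80],[-100,0,105,0,0,0,80],[-130,0,140,0,0,0,80],[-160,0,175,0,0,0,80],[-180,0,215,0,0,0,80],[-200,0,255,0,0,0,80],[-200,0,255,0,0,0,80],[-200,0,255,0,0,0,80]]}}

```text
time: 20.75
position: [0.304, 0.4521, 0.1465]
tool_rot: [0.707, 0.001, -0.001, -0.707]
ft_force: [0.5, -0.9, -0.1]
grip_width: 0.0798
```

```bash
python3 - <<'E'
from h import *
ims={c:camera(c) for c in("side","top")}
for c in ims: cv2.imwrite(f"pics/{c}3.png",ims[c])
P=[(.608,-.1385,.008),(.603,-.062,.008),(.5985,.02,.008),(.5935,.096,.008)]
mosaic(ims,P,"pics/m4.png")
mosaic(ims,[(.473,.333,0)]*1,"pics/junk.png")
print(get_obs()["position"],get_obs()["time"])
E
```

```text
[0.30500691 0.45061758 0.14638215] 20.85
```

View pics/m4.png

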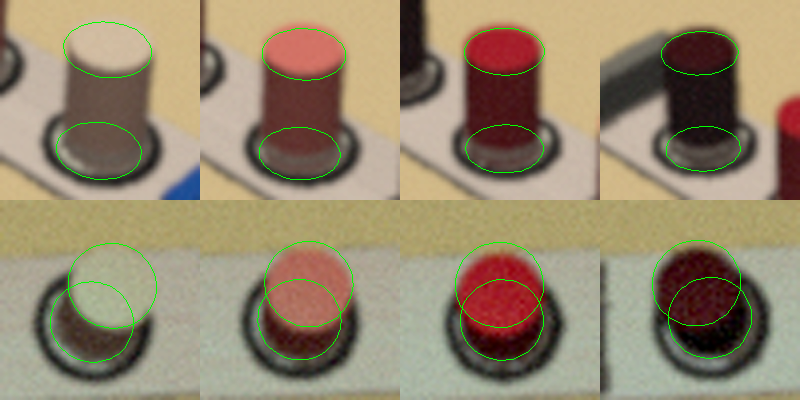

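View pics/side3.png

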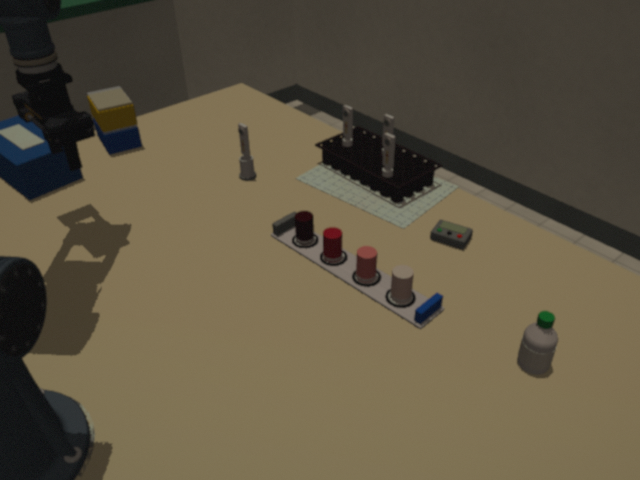

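All four stand upright and released. In the crops each is centred on its ring, with offsets of at most about 1 px (2–3 mm). The side view shows pale (402,285) next to the blue block (428,307), then rose (367,265), crimson (333,245) and maroon (304,228). The vial (246,165), timer (452,233) and bottle (537,345) are where they were.

```bash
python3 -c "
from rig import *
print(hand_in())"
```

```text
the job is handed in; nothing more can be done
None
```

The four standards are on the rail in order of shade: pale next to the blue block, then rose, crimson and maroon. I handed the job in at about 21 s on the robot's clock.

**Last checks:** The final side and top pictures show each standard upright, released and on its own pad, centred to within about 2–3 mm. The vial with its stick, the bottle and the timer are where they stood, and the arm is parked clear of everything.

**What disagreed:**
- **Cameras:** The two cameras differed by about 3–5 mm in x, the direction across the rail, so I used their mean for both picking and placing.
- **Networks:** The trained networks' marks were several pixels off for some items, so I refined them with outlines drawn over the pictures.
- **Pale:** Just before release it hung about 2 mm off in y, and I corrected that. An obstructed view after release suggested it was 1–2 px off, but the clear final view showed it well within its pad.

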